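# Change the block heater over from tubes to slides

## Robot

A 6-joint arm with a two-finger parallel gripper is mounted at the origin on the work surface. World frame = base frame: x ahead of the robot, y to its left, z up, the work surface at z = 0. Lengths are in m, angles in degrees, forces in N, time in s.
With the tool pointing down it reaches from about 0.375 to 0.925 m from the base axis. Payload 5.7 kg.
Tool frame: the origin (TCP) lies between the finger pads; the fingertips stand 14 mm ahead of it and the grasp point (between the pads) lies 5 mm behind it; z points along the fingers, x is the direction in which the jaws open and shut, and the axes are right-handed (so a half turn about z gives the same grasp; the last joint's range is limited). The gripper opens to 85 mm and grips with 20 to 120 N. Pads are 22 mm wide; open, the fingers measure 114 mm over their backs; the gripper's body (76 mm by 85 mm) begins 54 mm behind the grasp point. The pads swing forward as they close: fully open they stand 13 mm farther back than shut.
Start: joints at [65.483, 20.558, 86.54, -0, 72.909, -6.595], TCP at [0.185, 0.571, 0.245] pointing down, gripper open.
Joint ranges: [-170.27, 170.27], [-57.76, 135], [12.27, 136.19], [-55.21, 235.2], [11.17, 155.16], [-170.74, 170.74]. Speed limits (degrees/s): [136.94, 136.94, 180, 180, 180, 180].

## Interface

Orientations are given as a 3x3 rotation matrix whose columns are the frame's x, y, z axes.
In Python, from rig import arm, vision, workorder, telemetry gives the robot as it stands. Calls block until the motion is done:
- arm.move_to(position, orientation): joint-space move of the TCP to a pose.
- arm.line_to(position, ori=None, max_speed=0.15, stop_force=None): straight line of the TCP; ori=None keeps the orientation; max_speed is the mean speed in m/s. With stop_force (N) it stops when the force on the tool has changed by that much, and returns True; else False.
- arm.move_j(angles): joint-space move.
- arm.set_gripper(opening, grasp_force=None): finger opening in m; grasp_force is the grip in N (None keeps the last); returns when the fingers have stopped.
- arm.wait(seconds).
- arm.ik(position, orientation): joint angles nearest the present ones, or None.
- vision.snapshot(name): name is "side" or "top" or "wrist"; returns a dict with "frame" (420x560x3 uint8, blue, green, red), "intrinsics" (3x3 intrinsics, pixels), "R" (3x3) and "t" (3): a world point X has camera coordinates R X + t. Camera axes: x right, y down, z forward; pixel columns grow to the right and rows downward; lengths in m; the calibration is good to about 2 mm. A picture is of the moment at which its call begins. There is no depth.
A pose or a line that the arm cannot do raises arm.PlanningError and nothing moves.
- workorder.sign_off(): hands the job in, once; it reports no verdict.
Readings, each from a call of its own:
- telemetry.get_time(): time.
- telemetry.get_joints(): joint angles.
- telemetry.get_dq(): joint speeds.
- telemetry.get_effort(): joint torques, N m.
- telemetry.get_tool_pos(): TCP position.
- telemetry.get_tcp_rot(): TCP orientation.
- telemetry.get_wrist_force(): force on the tool from outside, world axes, zero at the start.
- telemetry.get_moment(): the same for the moment, N m.
- telemetry.get_gripper_width(): finger opening in m.
Only numpy, scipy, OpenCV 4.12 (cv2) and the standard library are available. Lean on these libraries where they do the work, as an engineer would, in place of code of your own. Each camera call takes 0.05 s, during which the arm holds its last target.

## Task

Change the block heater over from tubes to slides: first switch it off at its lever, before the tube block on it is lifted, then put every tube block, the one on the heater and those lying about the bench, back flat in its own slot of the storage rack, the slot whose label shows the same wells. When all blocks are away, seat the slide plate fully down over both of the heater's pegs, and only then switch the heater on again, without knocking over or sweeping aside the reagent bottle or the stack of dishes.

Things in the scene. Friction and masses are not known exactly. Their poses are not given: they have to be found in the camera images.
- block_two: Tube block. Aluminium block 100 x 60 x 40 mm (x, y, z) with two round wells 28 mm wide, one at each end. T-bar handle along x on top: stem 36 x 12, 34 high, under a cap 42 x 22 x 8 (82 in all). Two square sockets 14 wide, 16 deep in the underside at x = +-38. Origin: centre of underside. 0.3-0.6 kg. Either way round. Starts on the bench or is absent (None). Home: slot_two.
- block_four: Tube block. Aluminium block 100 x 60 x 40 mm (x, y, z) with four round wells 18 mm wide, two at each end. T-bar handle along x on top: stem 36 x 12, 34 high, under a cap 42 x 22 x 8 (82 in all). Two square sockets 14 wide, 16 deep in the underside at x = +-38. Origin: centre of underside. 0.3-0.6 kg. Either way round. Starts on the bench or is absent (None). Home: slot_four.
- block_ten: Tube block. Aluminium block 100 x 60 x 40 mm (x, y, z) with ten round wells 11 mm wide in two rows of five. T-bar handle along x on top: stem 36 x 12, 34 high, under a cap 42 x 22 x 8 (82 in all). Two square sockets 14 wide, 16 deep in the underside at x = +-38. Origin: centre of underside. 0.3-0.6 kg. Either way round. Starts on the bench or is absent (None). Home: slot_ten.
- block_slit: Tube block. Aluminium block 100 x 60 x 40 mm (x, y, z) with two long slits 84 x 11 mm, one each side of the handle. T-bar handle along x on top: stem 36 x 12, 34 high, under a cap 42 x 22 x 8 (82 in all). Two square sockets 14 wide, 16 deep in the underside at x = +-38. Origin: centre of underside. 0.3-0.6 kg. Either way round. Starts on the heater's pegs. Home: slot_slit.
- slot_two: Slot for the block with two round wells 28 mm wide, one at each end: fixed white tray, 106 x 66 mm inside (x, y), floor 4 thick, walls 4 thick, top 18 over its underside. Its block's wells are marked on its floor and on the sloping label at its +x end. Origin: centre of its underside (8 mm over the bench). The block lies along x, either way round, origin 4 mm above this.
- slot_four: Slot for the block with four round wells 18 mm wide, two at each end: fixed white tray, 106 x 66 mm inside (x, y), floor 4 thick, walls 4 thick, top 18 over its underside. Its block's wells are marked on its floor and on the sloping label at its +x end. Origin: centre of its underside (8 mm over the bench). The block lies along x, either way round, origin 4 mm above this.
- slot_ten: Slot for the block with ten round wells 11 mm wide in two rows of five: fixed white tray, 106 x 66 mm inside (x, y), floor 4 thick, walls 4 thick, top 18 over its underside. Its block's wells are marked on its floor and on the sloping label at its +x end. Origin: centre of its underside (8 mm over the bench). The block lies along x, either way round, origin 4 mm above this.
- slot_slit: Slot for the block with two long slits 84 x 11 mm, one each side of the handle: fixed white tray, 106 x 66 mm inside (x, y), floor 4 thick, walls 4 thick, top 18 over its underside. Its block's wells are marked on its floor and on the sloping label at its +x end. Origin: centre of its underside (8 mm over the bench). The block lies along x, either way round, origin 4 mm above this.
- slide_plate: Slide plate: flat aluminium plate 120 x 90 x 14 mm (x, y, z) with a glass slide each side of a T-bar handle along x (stem 36 x 12, 34 high, under a black cap 42 x 22 x 8; 56 in all), 5 mm rims at y = +-43. Square through holes 14 wide at x = +-38, y = 0, take the heater's pegs. Origin: centre of underside. 0.4 kg. Either way round. Starts on the bench.
- heater: Block heater, fixed: cream box 210 x 150 mm; the seat half is 70 high, the front (-x) control deck 50 high. Origin: on the bench, under the middle of the seat. x points from the control deck to the seat.
- heater_seat (a point): Middle of the heater's flat dark seat, 70 mm over the bench, level with its surface; axes as the heater's. Two upright pegs, 10 mm thick and 12 high, stand at y = -38 and +38, so what is seated has its x axis along the heater's y, and its origin on this point.
- power (a joint): Heater's power lever, rad: 1.0 = on, leaning towards the seat (+x of the heater); 0 = off, leaning away from it (-x). It stays where it is left. It hinges about the heater's y axis at x = -115 mm, y = 0, 72 mm over the bench; 60 mm from hinge to knob centre, upright at 0.5.
- power_tip (a point): Centre of the lever's black ball knob, 26 mm wide, on a steel rod 10 mm thick.
- rack: Grey board 185 x 345 x 8 mm, fixed, on which the four slots stand. Origin: on the bench under the slots' middle; the slots lie in a row along its y, their x axes along its x, 86 mm apart, in any order.
- reagent_bottle: Bystander: glass bottle, 72 mm wide, 150 high. Origin at the middle of its base.
- dish_stack: Bystander: stack of three dishes, 88 mm wide, 45 high. Origin under its middle.
Mind the look-alikes: they are no part of the job. Leave any red look-alike of the slide_plate alone.

How it is judged (in metres and radians):
On the way, in this order (a step that is already met when the one before it is completed fails the run):
1. the heater is switched off with its tube block still on it (value of joint power below 0.15 rad and x of block_slit in the frame of heater_seat between -0.005 and 0.005 m and y of block_slit in the frame of heater_seat between -0.005 and 0.005 m and z of block_slit in the frame of heater_seat between -0.004 and 0.004 m and angle between block_slit's own z axis and vertical below 0.06 rad and angle between the x axis of block_slit and the y axis of heater, either way round below 0.1 rad and linear speed of block_slit below 0.02 m/s), for 0.2 s.
2. every tube block lies flat in its own slot (x of block_two in the frame of slot_two between -0.009 and 0.009 m and y of block_two in the frame of slot_two between -0.009 and 0.009 m and z of block_two in the frame of slot_two between 0 and 0.008 m and angle between each of block_two, block_four, block_ten, block_slit's own z axis and vertical below 0.08 rad and angle between the x axis of block_two and the x axis of slot_two, either way round below 0.12 rad and linear speed of each of block_two, block_four, block_ten, block_slit below 0.02 m/s and x of block_four in the frame of slot_four between -0.009 and 0.009 m and y of block_four in the frame of slot_four between -0.009 and 0.009 m and z of block_four in the frame of slot_four between 0 and 0.008 m and angle between the x axis of block_four and the x axis of slot_four, either way round below 0.12 rad and x of block_ten in the frame of slot_ten between -0.009 and 0.009 m and y of block_ten in the frame of slot_ten between -0.009 and 0.009 m and z of block_ten in the frame of slot_ten between 0 and 0.008 m and angle between the x axis of block_ten and the x axis of slot_ten, either way round below 0.12 rad and x of block_slit in the frame of slot_slit between -0.009 and 0.009 m and y of block_slit in the frame of slot_slit between -0.009 and 0.009 m and z of block_slit in the frame of slot_slit between 0 and 0.008 m and angle between the x axis of block_slit and the x axis of slot_slit, either way round below 0.12 rad), for 0.2 s.
3. the slide plate is seated on the heater's pegs, the heater still off (value of joint power below 0.15 rad and x of slide_plate in the frame of heater_seat between -0.005 and 0.005 m and y of slide_plate in the frame of heater_seat between -0.005 and 0.005 m and z of slide_plate in the frame of heater_seat between -0.004 and 0.004 m and angle between slide_plate's own z axis and vertical below 0.06 rad and angle between the x axis of slide_plate and the y axis of heater, either way round below 0.1 rad and linear speed of slide_plate below 0.02 m/s), for 0.2 s.
4. the heater is switched on (value of joint power above 0.85 rad), for 0.2 s.
At the end, for the whole second after the job is handed in: Each block present at rest in its own slot: within 9 mm of centre, at most 8 mm over the slot's underside, tilt < 0.08, lengthwise within 0.12 rad. Slide plate at rest on the seat: within 5 mm, 4 mm in height, tilt < 0.06, along the heater's y within 0.1 rad. Lever above 0.85 rad (all of step 2 and x of slide_plate in the frame of heater_seat between -0.005 and 0.005 m and y of slide_plate in the frame of heater_seat between -0.005 and 0.005 m and z of slide_plate in the frame of heater_seat between -0.004 and 0.004 m and angle between slide_plate's own z axis and vertical below 0.06 rad and angle between the x axis of slide_plate and the y axis of heater, either way round below 0.1 rad and linear speed of slide_plate below 0.02 m/s and value of joint power above 0.85 rad); the robot touches nothing.
It fails at once if the reagent bottle or the stack of dishes is pushed more than 80 mm away or knocked over (distance of any of reagent_bottle, dish_stack from where it was at the start of the episode above 0.08 m or angle between any of reagent_bottle, dish_stack's own z axis and vertical above 0.7 rad).
Of block_two, block_four, block_ten only 2 to 3 are there at a start; the rules pass over those that are not, and their reading is None.
At some moment in a run one of block_two, block_four, block_ten, slide_plate may be knocked a few centimetres aside while the robot is not near it.
Once in a run the grip may slacken for a moment while it holds something.
It also fails if it takes over 200 s, if anything falls off the work surface, if the arm or the gripper's body presses on something with over 40 N, if the wrist force passes 120 N, or if a joint passes its speed limit or range.

## Working session

There is one attempt and no reset: what is moved stays moved. The work goes in short steps, each a Python script; the robot and the scene stay as the last script left them, time stands still between calls to the robot, and variables do not carry over. Pictures are saved under pics/ and viewed, and the job is handed in when it is done.

```bash
ls; mkdir -p pics
python3 - <<'E'
from rig import arm, vision, workorder, telemetry
import cv2,numpy as np
for n in ["side","top","wrist"]:
    s=vision.snapshot(n); cv2.imwrite(f"pics/{n}0.png",s["frame"]); print(n,s["intrinsics"].round(1).tolist(),s["R"].round(3).tolist(),s["t"].round(3).tolist())
print(telemetry.get_time(),telemetry.get_tool_pos(),telemetry.get_tcp_rot(),telemetry.get_gripper_width())
E
```

```text
pics
side [[405.1, 0.0, 281.3], [0.0, 405.1, 218.1], [0.0, 0.0, 1.0]] [[0.78, -0.626, 0.015], [-0.449, -0.576, -0.683], [0.436, 0.526, -0.73]] [-0.499, 0.286, 1.082]
top [[413.5, 0.0, 280.4], [0.0, 413.5, 212.6], [0.0, 0.0, 1.0]] [[-0.001, -1.0, -0.019], [-0.984, 0.004, -0.181], [0.181, 0.019, -0.983]] [-0.063, 0.592, 1.201]
wrist [[294.5, 0.0, 277.0], [0.0, 294.5, 210.6], [0.0, 0.0, 1.0]] [[0.308, 0.951, -0.002], [0.904, -0.292, 0.313], [0.297, -0.098, -0.95]] [-0.6, -0.041, 0.38]
0.15 [0.18441101 0.57040754 0.24463494] [[ 3.07712897e-01  9.51479031e-01 -6.53488571e-04]
 [ 9.51478110e-01 -3.07713520e-01 -1.34023446e-03]
 [-1.47629226e-03 -2.09372640e-04 -9.99998888e-01]] 0.08543930590271893
```

View pics/top0.png

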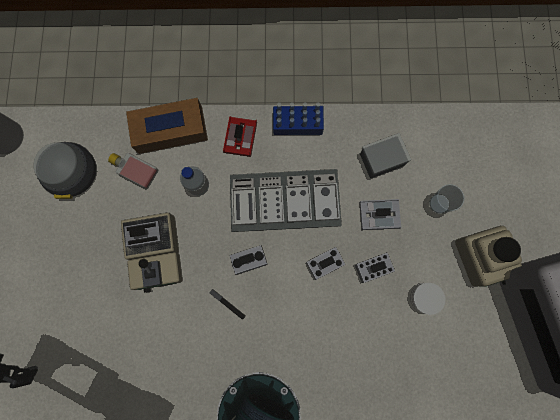

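View pics/side0.png

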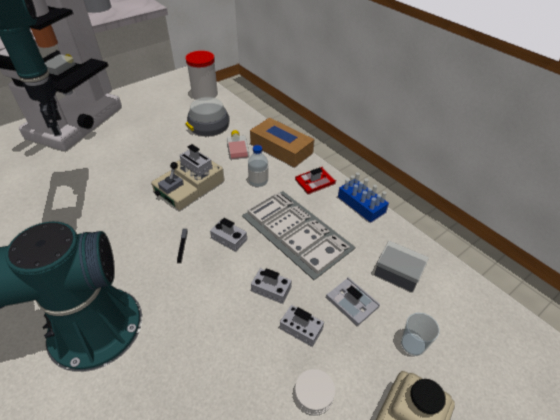

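View pics/wrist0.png

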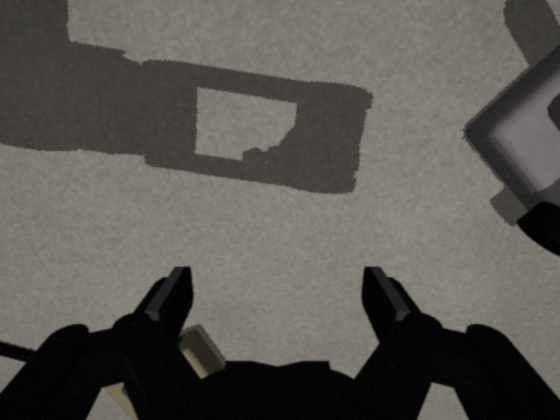

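Top view, left to right: the heater is at (150,250) with its lever near (148,268). The rack is at (285,200), with slots in the order slit, ten, four, two. On the bench, block_two is at (248,260), block_four at (325,263) and block_ten at (375,267). The slide plate is at (380,214) and the red decoy at (240,136). The bottle is at (193,180) and the dishes at (428,298). Next I measure from masks.

```bash
cat > h.py <<'E'
from rig import arm, vision, workorder, telemetry
import cv2,numpy as np
def cast(s,uv,z):
    K,R,t=[np.asarray(s[k],float) for k in("intrinsics","R","t")]
    uv=np.atleast_2d(np.asarray(uv,float)); C=-R.T@t
    d=(R.T@np.linalg.inv(K)@np.c_[uv,np.ones(len(uv))].T).T
    return C+d*((z-C[2])/d[:,2])[:,None]
def proj(s,X):
    K,R,t=[np.asarray(s[k],float) for k in("intrinsics","R","t")]
    c=(R@np.atleast_2d(X).T).T+t; p=(K@c.T).T
    return p[:,:2]/p[:,2:]
def dn(yaw):
    # tool down, jaw axis x at yaw deg in world
    a=np.radians(yaw); c,s=np.cos(a),np.sin(a)
    return np.array([[c,s,0],[s,-c,0],[0,0,-1.]])
E
python3 - <<'E'
from h import *
f=vision.snapshot("top")["frame"]
cv2.imwrite("pics/t1.png",cv2.resize(f[160:300,105:305],None,fx=4,fy=4,interpolation=cv2.INTER_CUBIC))
cv2.imwrite("pics/t2.png",cv2.resize(f[160:300,290:450],None,fx=4,fy=4,interpolation=cv2.INTER_CUBIC))
E
```

```text
(no output)
```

View pics/t1.png

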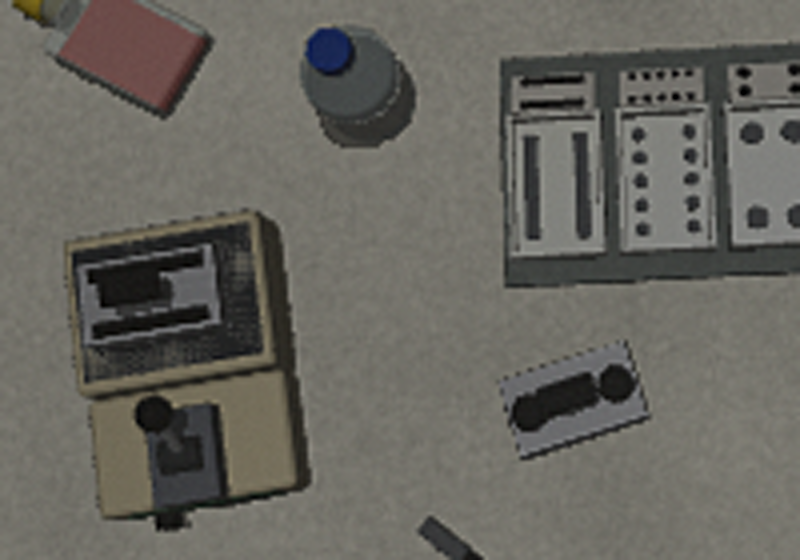

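View pics/t2.png

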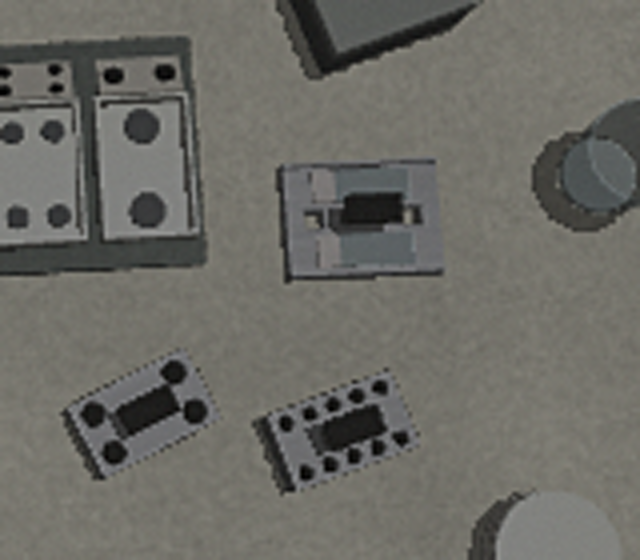

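Run:
```python
from h import *
s=vision.snapshot("top")
def c1(p): return np.array(p)/4+[105-.375,160-.375]
def c2(p): return np.array(p)/4+[290-.375,160-.375]
def rep(n,P,z):
    W=cast(s,P,z); e=np.linalg.norm(np.roll(W,-1,0)-W,axis=1); d=W[1]-W[0]
    print(n,W.mean(0).round(4),"edges",e.round(3),"yaw01",np.degrees(np.arctan2(d[1],d[0])).round(1))
rep("seat",c1([(85,393),(66,243),(252,212),(272,365)]),.07)
rep("slitblock",c1([(84,345),(76,270),(212,245),(220,322)]),.11)
rep("two",c1([(522,458),(500,380),(628,342),(648,414)]),.04)
rep("rack",c1([(505,287),(502,60)]),.008); rep("rackR",c2([(205,262),(190,38)]),.008)
rep("slotslit",c1([(512,256),(511,115),(601,110),(605,250)]),.026)
rep("slottwo",c2([(103,241),(98,103),(186,97),(193,236)]),.026)
rep("four",c2([(103,478),(65,410),(183,350),(215,412)]),.04)
rep("ten",c2([(294,490),(262,420),(388,372),(416,440)]),.04)
rep("plate",c2([(290,280),(281,167),(436,160),(442,270)]),.014)
print("knob",cast(s,c1([(155,414)]),.1246),"bottlecap",cast(s,c1([(330,50)]),.15),cast(s,c1([(365,120)]),0.0),"dish",cast(s,[(429,299)],.045))
R=s["R"];
w=vision.snapshot("wrist"); C=-w["R"].T@w["t"]; T=telemetry.get_tcp_rot()
print("cam in tool",T.T@(C-telemetry.get_tool_pos()), (w["R"]@T).round(3))
```

```text
seat [0.5217 0.3335 0.07  ] edges [0.115 0.141 0.117 0.139] yaw01 11.1
slitblock [0.5218 0.335  0.11  ] edges [0.055 0.1   0.057 0.099] yaw01 9.9
two [0.4521 0.0324 0.04  ] edges [0.061 0.101 0.056 0.1  ] yaw01 16.9
rack [0.6329 0.0943 0.008 ] edges [0.184 0.184] yaw01 2.0
rackR [ 0.6503 -0.2489  0.008 ] edges [0.181 0.181] yaw01 2.2
slotslit [0.6209 0.0496 0.026 ] edges [0.112 0.071 0.111 0.072] yaw01 1.6
slottwo [ 0.6304 -0.2056  0.026 ] edges [0.11  0.069 0.11  0.069] yaw01 1.1
four [ 0.4412 -0.1979  0.04  ] edges [0.057 0.1   0.052 0.097] yaw01 28.8
ten [ 0.4276 -0.3453  0.04  ] edges [0.056 0.102 0.054 0.099] yaw01 23.0
plate [ 0.5923 -0.3746  0.014 ] edges [0.089 0.121 0.087 0.118] yaw01 2.4
knob [[0.43576016 0.3197547  0.1246    ]] bottlecap [[0.69288472 0.20034479 0.15      ]] [[0.67779252 0.20779438 0.        ]] dish [[ 0.33490194 -0.49863349  0.045     ]]
cam in tool [ 0.00056715 -0.08011991 -0.12855557] [[ 1.    -0.     0.   ]
 [ 0.     0.95  -0.313]
 [-0.     0.313  0.95 ]]
```

Run:
```python
from h import *
arm.move_to([0.46,0.32,0.27],dn(100.5))
s=vision.snapshot("wrist"); cv2.imwrite("pics/w1.png",cv2.resize(s["frame"],None,fx=1.4,fy=1.4,interpolation=cv2.INTER_CUBIC))
import pickle; pickle.dump(s,open("w1.pkl","wb"))
print(telemetry.get_tool_pos(),telemetry.get_joints(),telemetry.get_time())
```

```text
[0.45942689 0.32080745 0.26993089] [ 2.78470485e+01  1.60495561e+01  8.96214184e+01  2.53815052e-02
  7.43367577e+01 -7.26985642e+01] 1.7417
```

View pics/w1.png

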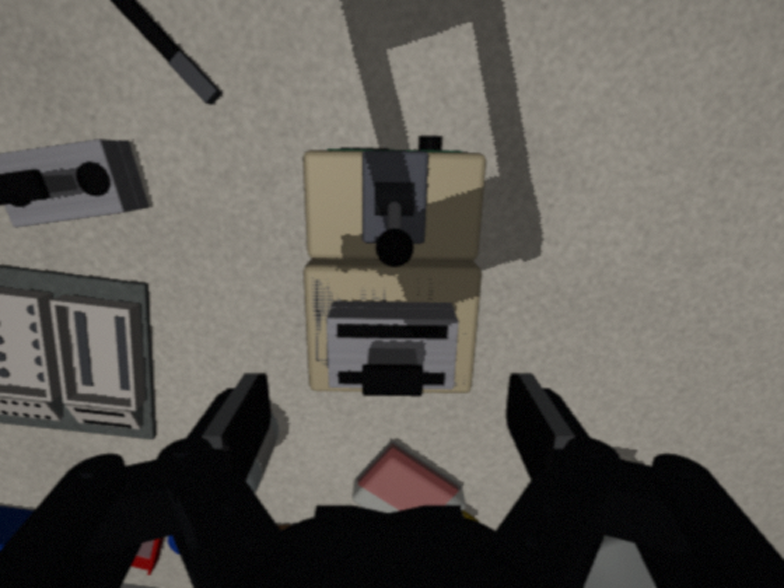

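Wrist view: the heater stands square in the picture, with its seat edges at y≈265 and 390, the knob at (394,247), and the slit block on the seat. I measure these next and then push the lever off.

Run:
```python
from h import *
import pickle; s=pickle.load(open("w1.pkl","rb"))
def cv(p): return (np.array(p)+.5)/1.4-.5
f=cv2.resize(s["frame"],None,fx=1,fy=1)
def rep(n,P,z):
    W=cast(s,cv(P),z); e=np.linalg.norm(np.roll(W,-1,0)-W,axis=1); d=W[1]-W[0]
    print(n,W.mean(0).round(4),"edges",e.round(3),"yaw01",np.degrees(np.arctan2(d[1],d[0])).round(1))
rep("seat",[(305,266),(311,390),(472,390),(480,266)],.07)
rep("deckedge",[(304,153),(485,156)],.05)
rep("block",[(329,318),(330,388),(455,388),(458,318)],.11)
rep("cap",[(363,366),(363,395),(423,395),(423,366)],.152)
print(cast(s,cv([(394,247)]),.1246))
cv2.imwrite("pics/w1b.png",cv2.resize(s["frame"][180:290,210:350],None,fx=5.5,fy=5.5,interpolation=cv2.INTER_CUBIC))
```

```text
seat [0.5192 0.3357 0.07  ] edges [0.116 0.146 0.116 0.144] yaw01 9.6
deckedge [0.3766 0.3112 0.05  ] edges [0.145 0.145] yaw01 99.6
block [0.5211 0.3365 0.11  ] edges [0.06  0.1   0.06  0.097] yaw01 8.7
cap [0.5203 0.3358 0.152 ] edges [0.022 0.041 0.022 0.04 ] yaw01 9.4
[[0.43555807 0.32077942 0.1246    ]]
```

View pics/w1b.png

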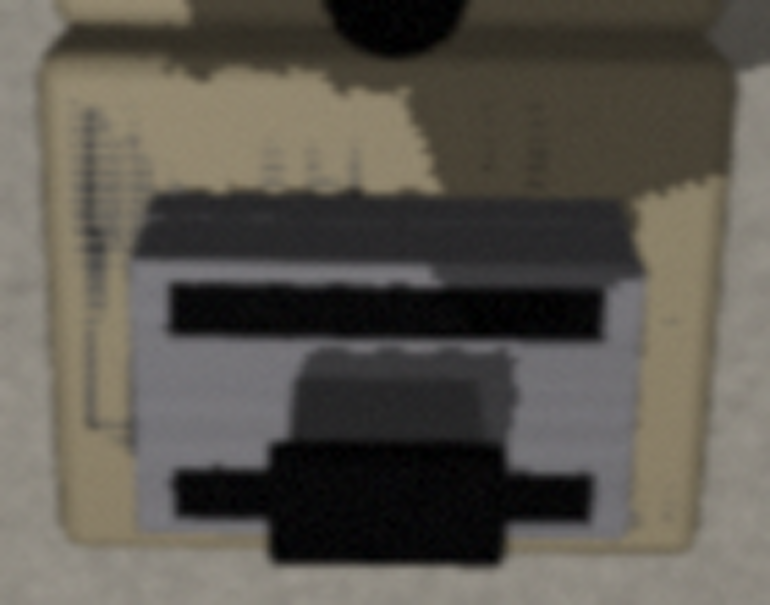

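```bash
cat >> h.py <<'E'
HO=np.array([0.5208,0.3353]); HY=9.9
def H(x,y,z):
    a=np.radians(HY); return [HO[0]+x*np.cos(a)-y*np.sin(a),HO[1]+x*np.sin(a)+y*np.cos(a),z]
def save(n,cam="wrist",name=None,sc=1.4):
    s=vision.snapshot(cam); cv2.imwrite(f"pics/{n}.png",cv2.resize(s["frame"],None,fx=sc,fy=sc,interpolation=cv2.INTER_CUBIC))
    import pickle; pickle.dump(s,open(n+".pkl","wb")); return s
E
python3 - <<'E'
from h import *
arm.set_gripper(0.0)
arm.move_to(H(-.045,0,.22),dn(HY+90))
print(arm.line_to(H(-.045,0,.130),stop_force=10))
print(telemetry.get_tool_pos())
print(arm.line_to(H(-.1185,0,.130),max_speed=.05,stop_force=25),telemetry.get_wrist_force())
arm.line_to(H(-.100,0,.130),max_speed=.1)
print(arm.line_to(H(-.100,0,.22)),telemetry.get_wrist_force(),telemetry.get_time())
arm.line_to(H(-.06,0,.27)); save("w2")
E
```

```text
False
[0.4773169  0.32802904 0.13136542]
False [ 0.23368876  0.83354912 -0.26955002]
False [0.07066953 0.44499074 0.45769767] 6.2833
```

View pics/w2.png

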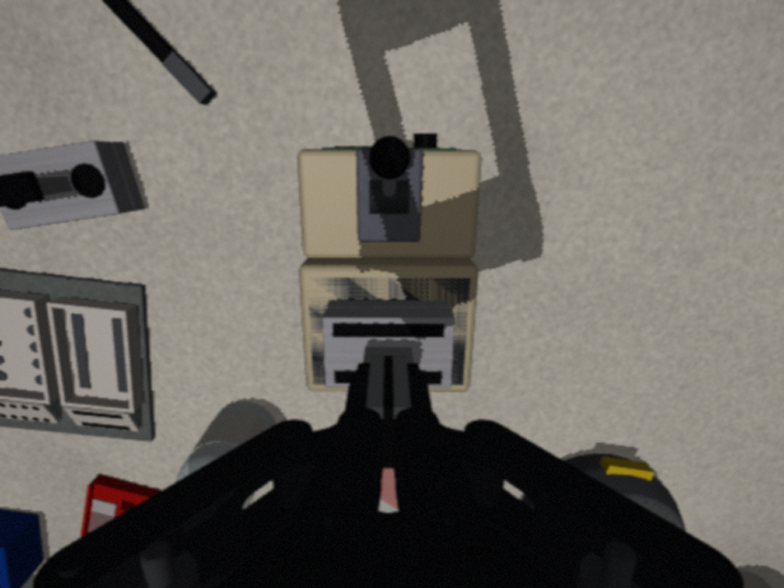

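The knob now shows at (389,157), leaning away from the seat. I check that the lever angle is below 0.15.

Run:
```python
from h import *
import pickle; s=pickle.load(open("w2.pkl","rb"))
for q in [0,.1,.2,.3]:
    X=H(-.115+.06*np.sin(q-.5),0,.072+.06*np.cos(q-.5)); print(q,proj(s,X)*1.4)
g=s["frame"].max(2); m=(g<25).astype(np.uint8); n,l,st,c=cv2.connectedComponentsWithStats(m)
for i in range(1,n):
    if st[i,4]>60: print(st[i],c[i]*1.4)
```

```text
0 [[387.66453929 154.42844337]]
0.1 [[387.66343012 163.50685557]]
0.2 [[387.66299355 173.00563033]]
0.3 [[387.66323855 182.76480351]]
[ 75   0  48  43 614] [140.07296417  26.81661238]
[296  96  15  10 126] [424.52222222 140.43333333]
[264  98  29  30 687] [388.93304221 157.53770015]
[ 51 118  23  22 397] [ 87.00100756 180.08161209]
[  0 123  31  26 624] [ 18.94711538 189.34326923]
[265 129  27  24 458] [391.07991266 198.2069869 ]
[239 232  78   9 618] [388.11488673 329.68867314]
[   24   254   507   166 42286] [391.02186066 514.58856359]
```

The lever is off (about 0.03 rad). Next, a precise look at the rack.

Run:
```python
from h import *
arm.move_to([.54,-.078,.30],dn(92)); arm.set_gripper(.085)
s=save("w3")
cv2.imwrite("pics/w3z.png",cv2.resize(s["frame"][120:300,130:420],None,fx=2.75,fy=2.75,interpolation=cv2.INTER_CUBIC))
```

```text
(no output)
```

View pics/w3z.png

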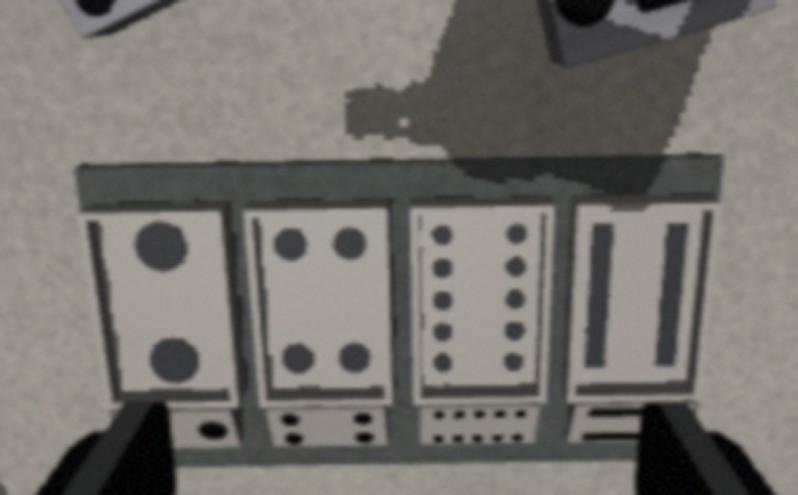

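Rack, left to right in this view: two, four, ten, slit. The floor marks are clear, so I cast the blob centres at floor height (z = 12 mm).

Run:
```python
from h import *
import pickle; s=pickle.load(open("w3.pkl","rb"))
f=s["frame"][120:300,130:420]; b=f.max(2)
big=cv2.resize(b,None,fx=4,fy=4,interpolation=cv2.INTER_CUBIC)
m=(big<115).astype(np.uint8)
n,l,st,c=cv2.connectedComponentsWithStats(m)
from collections import defaultdict
def half(i):
    return c[i]
P=[]
for i in range(1,n):
    y=c[i][1]/4*2.75; x=c[i][0]/4*2.75
    if 205<y<385 and 100<x<720 and st[i,4]>100 and max(st[i,2:4])<300:
        uv=(c[i]+.5)/4-.5+[130,120]; W=cast(s,[uv],.012)[0]; P.append(W); print(c[i].round(0)/4*2.75,st[i,2:5],W.round(4))
# slit marks may merge w/ walls: outer corners
def cv(p): return (np.array(p,float)+.5)/2.75-.5+[130,120]
for n_,q in {"two":[(83,212),(228,205),(240,402),(113,402)],"four":[(244,209),(388,206),(391,402),(268,405)],"ten":[(412,208),(553,205),(545,402),(415,402)],"slit":[(576,203),(718,205),(694,401),(568,403)]}.items():
    W=cast(s,cv(q),.026); print(n_,W.mean(0).round(4),np.linalg.norm(np.roll(W,-1,0)-W,axis=1).round(3))
W=cast(s,cv([(78,167),(721,156)]),.008); d=W[1]-W[0]; print(W,np.linalg.norm(d),np.degrees(np.arctan2(-d[0],d[1])))
```

```text
[668.9375 339.625 ] [ 200  270 6701] [0.6452 0.0747 0.012 ]
[497.0625 365.0625] [ 182  266 4342] [ 0.6646 -0.021   0.012 ]
[295.625 352.   ] [ 193  265 5718] [ 0.6604 -0.1353  0.012 ]
[160.875 246.125] [  77   73 4304] [ 0.5998 -0.2075  0.012 ]
[598.125  294.9375] [  43  210 6348] [0.6197 0.032  0.012 ]
[671.     293.5625] [  48  209 6364] [0.6177 0.0719 0.012 ]
[516.3125 233.75  ] [ 29  29 647] [ 0.586 -0.016  0.012]
[442.0625 234.4375] [ 30  28 633] [ 0.5881 -0.0561  0.012 ]
[349.25  243.375] [  47   46 1706] [ 0.5947 -0.1057  0.012 ]
[290.125  244.0625] [  47   46 1742] [ 0.5963 -0.1377  0.012 ]
[515.625 266.75 ] [ 30  29 651] [ 0.6048 -0.015   0.012 ]
[442.0625 268.125 ] [ 28  27 624] [ 0.607 -0.055  0.012]
[514.9375 299.0625] [ 29  29 629] [ 0.6238 -0.0139  0.012 ]
[442.75   300.4375] [ 28  27 598] [ 0.6261 -0.0539  0.012 ]
[514.25   330.6875] [ 30  27 642] [ 0.6428 -0.0128  0.012 ]
[442.0625 332.0625] [ 27  27 575] [ 0.645 -0.053  0.012]
[173.9375 360.25  ] [  72   66 3776] [ 0.6678 -0.2041  0.012 ]
[297.6875 358.1875] [  46   45 1588] [ 0.6642 -0.1341  0.012 ]
[354.0625 357.5   ] [  44   43 1551] [ 0.6626 -0.1021  0.012 ]
[442.0625 362.3125] [ 27  28 581] [ 0.6639 -0.0521  0.012 ]
[513.5625 361.625 ] [ 28  27 596] [ 0.6619 -0.0119  0.012 ]
two [ 0.6308 -0.2025  0.026 ] [0.075 0.114 0.071 0.11 ]
four [ 0.6281 -0.1185  0.026 ] [0.074 0.113 0.069 0.114]
ten [ 0.6244 -0.0337  0.026 ] [0.073 0.114 0.073 0.112]
slit [0.6208 0.0506 0.026 ] [0.073 0.113 0.07  0.115]
[[ 0.55866604 -0.24998182  0.008     ]
 [ 0.54093874  0.08907871  0.008     ]] 0.339523638503698 2.992904273243586
```

```bash
cat >> h.py <<'E'
SLOT={"slit":np.array([.6187,.0520]),"ten":np.array([.6249,-.0340]),"four":np.array([.6294,-.1199]),"two":np.array([.6337,-.2058])}
RY=3.2
def R6(yaw,pos):  # choose yaw or yaw+180 with ik nearest small j6
    best=None
    for y in (yaw,yaw+180):
        q=arm.ik(pos,dn(y))
        if q is not None and (best is None or abs(q[5])<best[0]): best=(abs(q[5]),y)
    return best
E
python3 - <<'E'
from h import *
print(R6(HY,[.52,.335,.2]),R6(RY+90,[.62,.05,.2]), R6(17,[.45,.03,.2]),R6(28,[.44,-.2,.2]),R6(23,[.43,-.345,.2]),R6(2.4,[.59,-.375,.2]),R6(RY+90,[.634,-.206,.2]))
C=np.array([.5205,.3357])
arm.move_to([.46,.2,.28],dn(50)); arm.move_to([*C,.24],dn(HY))
arm.line_to([*C,.139],stop_force=12)
arm.set_gripper(0.0,80); print(telemetry.get_gripper_width(),telemetry.get_tool_pos(),telemetry.get_time())
f0=telemetry.get_wrist_force()
print(arm.line_to([*C,.180],max_speed=.06)); print(telemetry.get_wrist_force()-f0,telemetry.get_gripper_width())
save("w4");
E
```

```text
(np.float64(16.495632960747198), 9.9) (np.float64(85.05097853228492), 273.2) (np.float64(21.973527175777537), 17) (np.float64(60.63968157516864), 28) (np.float64(68.92048953501727), 23) (np.float64(40.49583814065118), 2.4) (np.float64(62.86746280589281), 273.2)
0.020178053459012794 [0.52103712 0.33596469 0.13946569] 12.725
False
[-0.61091689 -0.16721753 -7.63036561] 0.019993551187118833
```

View pics/w4.png

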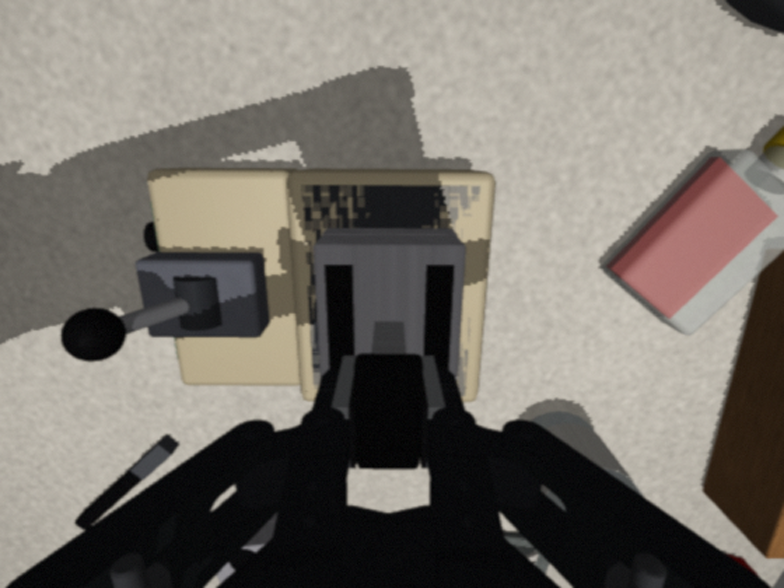

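The block is held cleanly: the width is steady and the block hangs level. I carry it to slot_slit.

```bash
cat >> h.py <<'E'
def place(slot,yaw,zg,dz=0,off=(0,0)):
    # zg: TCP height above block underside
    P=SLOT[slot]+np.array(off)
    arm.line_to([*P,zg+.04],dn(yaw),max_speed=.15)
    print("w before",telemetry.get_gripper_width())
    hit=arm.line_to([*P,zg+.012-.001],max_speed=.04,stop_force=12)
    print("hit",hit,telemetry.get_tool_pos().round(4),"exp z",zg+.012,telemetry.get_wrist_force().round(1))
E
python3 - <<'E'
from h import *
arm.line_to([.5205,.3357,.205])
arm.move_to([.44,.2,.22],dn(45)); print(telemetry.get_gripper_width())
arm.move_to([.5,.06,.18],dn(93.2)); print(telemetry.get_gripper_width())
arm.line_to([*SLOT["slit"],.13])
place("slit",93.2,.069)
print(telemetry.get_time()); save("w5"); save("t5","top")
E
```

```text
0.020552633110795224
0.02074654780838058
w before 0.020380787448478408
hit True [0.6181 0.0524 0.0814] exp z 0.081 [-0.8  1.   5.2]
17.7167
```

View pics/w5.png

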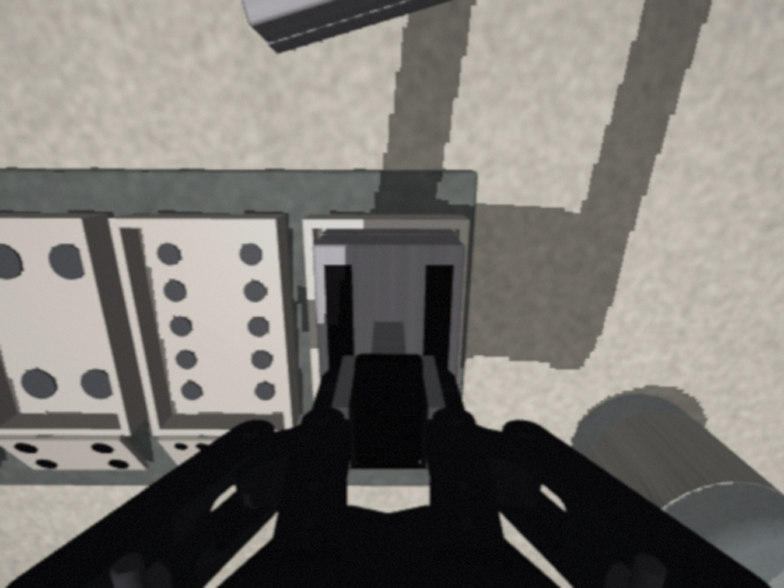

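Seated height matches (z = 0.0814 against an expected 0.081). I release, then look at block_two.

Run:
```python
from h import *
arm.set_gripper(.05); p=telemetry.get_tool_pos(); arm.line_to([p[0],p[1],.2]); 
arm.set_gripper(.085)
arm.move_to([.45,-.02,.24],dn(17)); s=save("w6"); print(telemetry.get_time())
t=save("t6","top")
```

```text
20.725
```

View pics/w6.png

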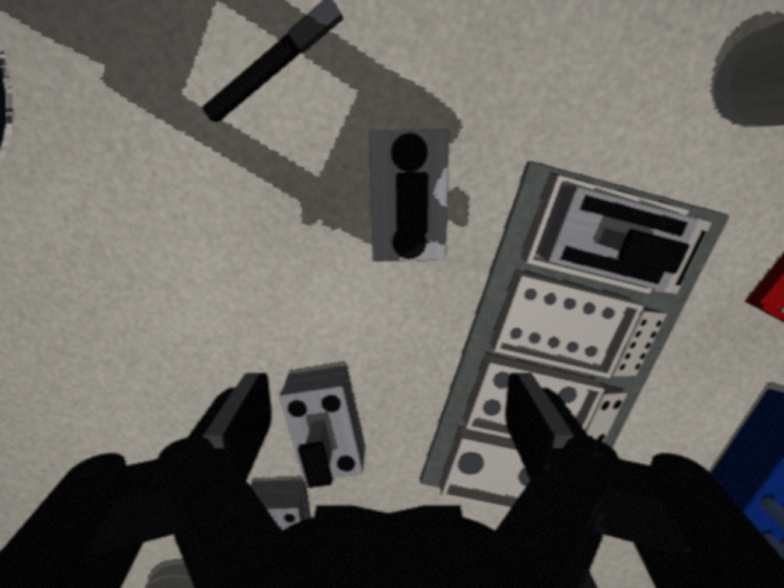

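View pics/t6.png

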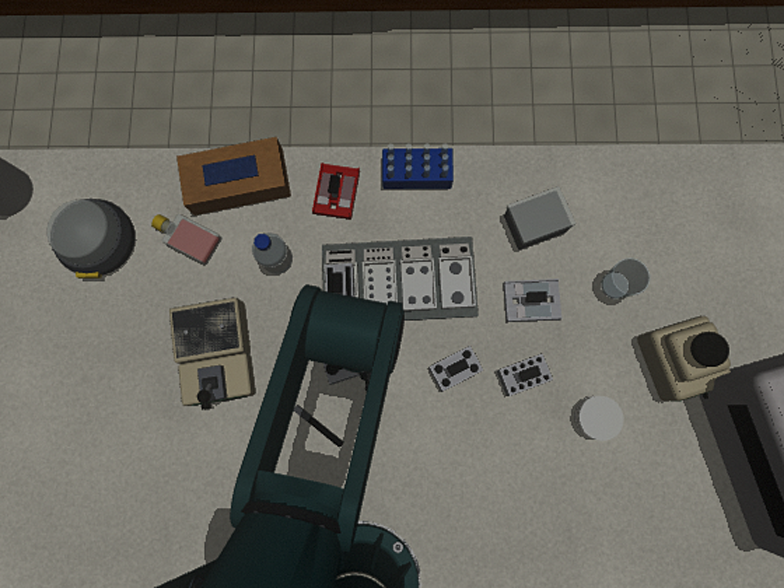

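Slit sits in its slot. Block_two shows upright in the picture, with top corners at about (370,130) to (446,262) and the cap at (412,203).

```bash
cat >> h.py <<'E'
def rep(s,n,P,z,sc=1.4):
    P=(np.array(P,float)+.5)/sc-.5
    W=cast(s,P,z); e=np.linalg.norm(np.roll(W,-1,0)-W,axis=1); d=W[1]-W[0]
    print(n,W.mean(0).round(4),"edges",e.round(3),"yaw01",np.degrees(np.arctan2(d[1],d[0])).round(1))
    return W.mean(0)
E
python3 - <<'E'
from h import *
import pickle; s=pickle.load(open("w6.pkl","rb"))
rep(s,"top",[(371,130),(449,130),(446,261),(373,261)],.04)
rep(s,"cap",[(397,172),(428,172),(428,234),(397,234)],.082)
cv2.imwrite("pics/w6z.png",cv2.resize(s["frame"][80:200,240:350],None,fx=5,fy=5,interpolation=cv2.INTER_CUBIC))
E
```

```text
top [0.4527 0.0343 0.04  ] edges [0.058 0.1   0.06  0.1  ] yaw01 17.1
cap [0.4524 0.0346 0.082 ] edges [0.021 0.042 0.022 0.042] yaw01 17.1
```

View pics/w6z.png

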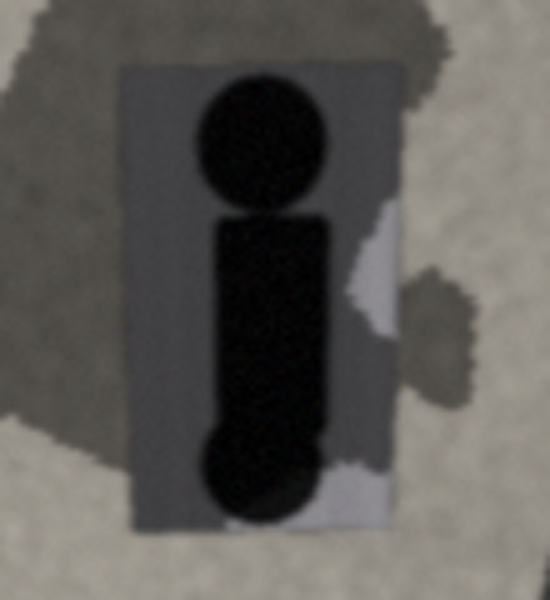

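```bash
cat >> h.py <<'E'
def pick(C,yaw,z=.069,lift=.19):
    arm.move_to([*C,.13],dn(yaw))
    arm.line_to([*C,z],stop_force=12,max_speed=.1)
    arm.set_gripper(0.0,80); print("grip",telemetry.get_gripper_width(),telemetry.get_tool_pos().round(4))
    arm.line_to([*C,lift],max_speed=.12); print("lifted",telemetry.get_gripper_width(),telemetry.get_wrist_force().round(1))
E
python3 - <<'E'
from h import *
pick([.4526,.0345],17.1)
arm.move_to([.53,-.19,.19],dn(93.2)); print(telemetry.get_gripper_width())
arm.line_to([*SLOT["two"],.15])
place("two",93.2,.069)
print(telemetry.get_time()); save("w7")
E
```

```text
grip 0.02005493295444861 [0.4522 0.0345 0.0692]
lifted 0.020470462871318672 [ 0.8  0.6 -6.2]
0.0205804945264367
w before 0.02040286964656359
hit True [ 0.6331 -0.2062  0.0812] exp z 0.081 [-0.2 -1.   4.3]
27.3667
```

View pics/w7.png

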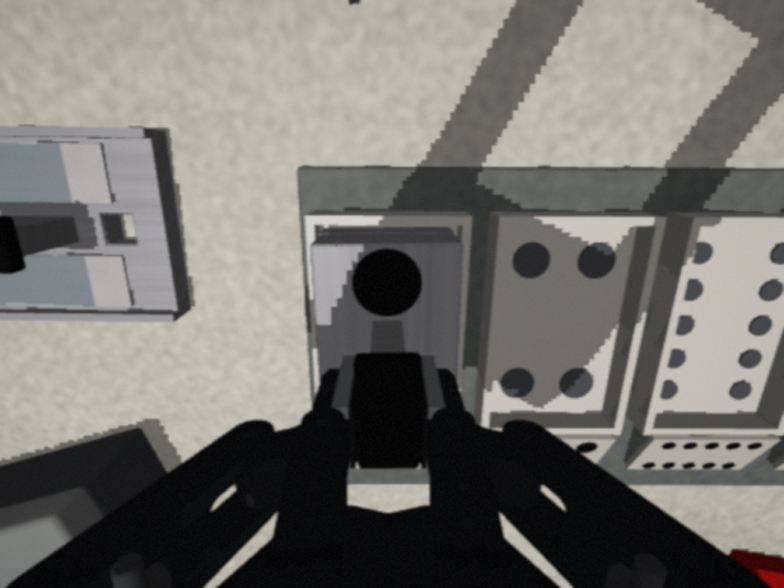

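Block_two is in slot_two at the right height. I release it and look at four and ten.

Run:
```python
from h import *
arm.set_gripper(.05); p=telemetry.get_tool_pos(); arm.line_to([p[0],p[1],.2]); 
arm.set_gripper(.085)
arm.move_to([.44,-.30,.24],dn(26)); s=save("w8"); print(telemetry.get_time())
```

```text
30.125
```

View pics/w8.png

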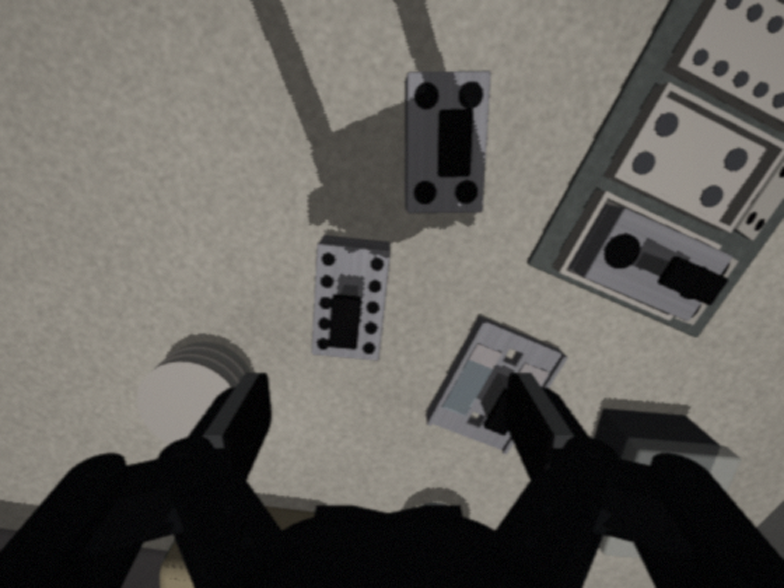

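Block_four is centred near (447,143) with its wells at (426,95), (470,95), (466,192) and (425,192). Block_ten is centred near (348,305).

Run:
```python
from h import *
import pickle; s=pickle.load(open("w8.pkl","rb"))
rep(s,"four wells",[(425,192),(466,192),(470,95),(426,95)],.04)
rep(s,"four top",[(405,212),(481,213),(490,71),(407,72)],.04)
rep(s,"four cap",[(438,177),(470,178),(473,109),(441,108)],.082)
rep(s,"ten cap",[(330,347),(358,349),(361,295),(334,293)],.082)
rep(s,"ten wells",[(323,344),(369,348),(377,264),(329,259)],.04)
```

```text
four wells [ 0.4413 -0.1992  0.04  ] edges [0.032 0.068 0.032 0.068] yaw01 26.1
four top [ 0.4407 -0.1998  0.04  ] edges [0.06  0.1   0.059 0.099] yaw01 25.4
four cap [ 0.4415 -0.1996  0.082 ] edges [0.021 0.042 0.02  0.042] yaw01 24.4
ten cap [ 0.4285 -0.3452  0.082 ] edges [0.021 0.044 0.02  0.044] yaw01 21.6
ten wells [ 0.4285 -0.3474  0.04  ] edges [0.04  0.076 0.039 0.077] yaw01 20.6
```

Run:
```python
from h import *
pick([.4412,-.1995],26)
arm.move_to([.52,-.12,.19],dn(93.2)); print(telemetry.get_gripper_width())
arm.line_to([*SLOT["four"],.165])
place("four",93.2,.069)
print(telemetry.get_time()); save("w9")
```

```text
grip 0.02079259202705184 [ 0.4411 -0.1996  0.0693]
lifted 0.02054200210730874 [ 0.5 -0.  -4.1]
0.020423094793243852
w before 0.020612859891195774
hit True [ 0.6288 -0.1202  0.0813] exp z 0.081 [-0.3 -0.5  4.7]
36.3083
```

View pics/w9.png

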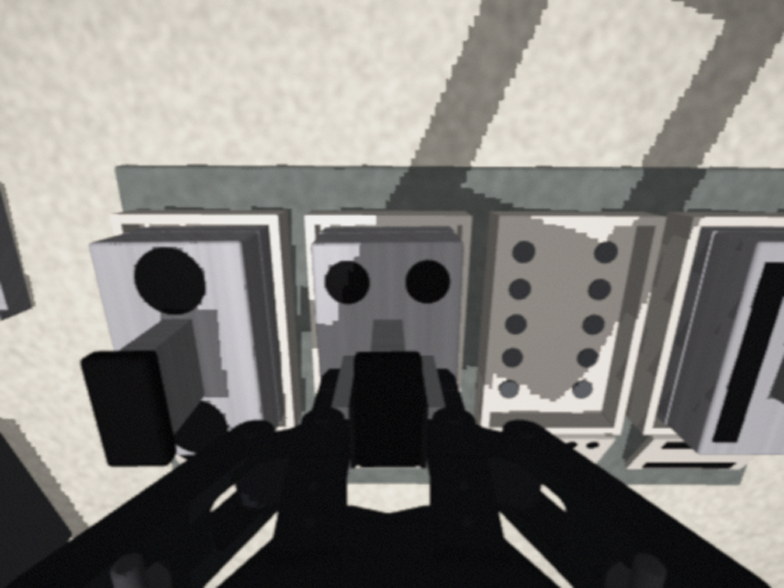

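Block_four is seated in slot_four, beside block_two. I release it and look at ten and the plate.

Run:
```python
from h import *
arm.set_gripper(.05); p=telemetry.get_tool_pos(); arm.line_to([p[0],p[1],.2]); 
arm.set_gripper(.085)
arm.move_to([.46,-.40,.24],dn(20)); s=save("w10"); print(telemetry.get_time())
```

```text
39.4417
```

View pics/w10.png

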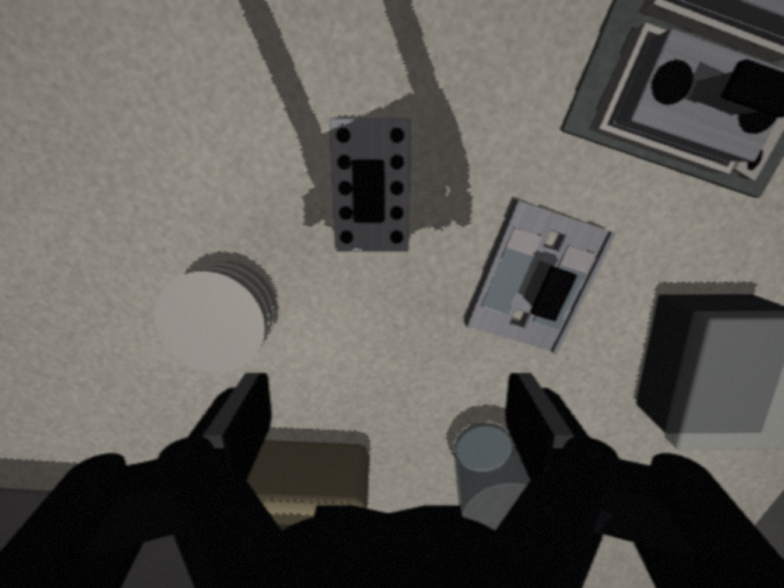

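Run:
```python
from h import *
import pickle; s=pickle.load(open("w10.pkl","rb"))
a=rep(s,"ten wells",[(346,237),(397,237),(397,134.5),(343,134.5)],.04)
rep(s,"ten cap",[(355,223),(385,222),(383,159),(352,160)],.082)
rep(s,"plate top",[(467,325),(553,351),(612,232),(516,199)],.014)
rep(s,"dish",[(211,320)],.045)
pick([.4285,-.3470],20.3)
arm.move_to([.50,-.04,.19],dn(93.2)); print(telemetry.get_gripper_width())
arm.line_to([*SLOT["ten"],.165])
place("ten",93.2,.069)
print(telemetry.get_time()); save("w11")
```

```text
ten wells [ 0.4282 -0.3473  0.04  ] edges [0.041 0.077 0.04  0.077] yaw01 20.1
ten cap [ 0.4285 -0.3472  0.082 ] edges [0.021 0.041 0.02  0.041] yaw01 22.0
plate top [ 0.5934 -0.3739  0.014 ] edges [0.087 0.119 0.09  0.119] yaw01 2.4Traceback (most recent call last):
  File "<stdin>", line 6, in <module>
  File "h.py", line 39, in rep
    W=cast(s,P,z); e=np.linalg.norm(np.roll(W,-1,0)-W,axis=1); d=W[1]-W[0]
                                                                 ~^^^
IndexError: index 1 is out of bounds for axis 0 with size 1
```

My print line failed before any motion. I rerun the pick.

Run:
```python
from h import *
pick([.4285,-.3472],20.3)
arm.move_to([.50,-.04,.19],dn(93.2)); print(telemetry.get_gripper_width())
arm.line_to([*SLOT["ten"],.165])
place("ten",93.2,.069)
print(telemetry.get_time()); save("w11")
```

```text
grip 0.020039434589974273 [ 0.4284 -0.3473  0.0694]
lifted 0.020391395847103037 [-0.7  0.9 -4.2]
0.02057736055242778
w before 0.02041053610020385
hit True [ 0.6243 -0.0344  0.0813] exp z 0.081 [-1.2 -1.2  5. ]
45.925
```

View pics/w11.png

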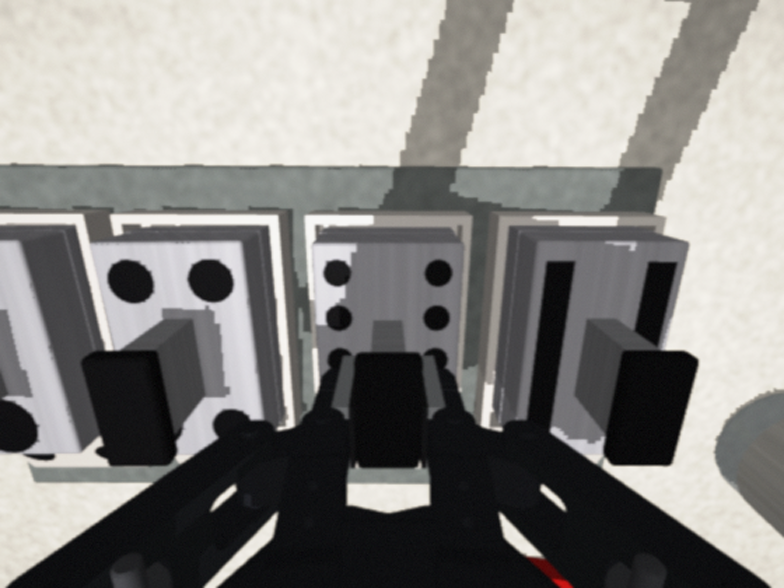

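All blocks are placed. I release, check the rack from above, then measure the heater pegs.

Run:
```python
from h import *
arm.set_gripper(.05); p=telemetry.get_tool_pos(); arm.line_to([p[0],p[1],.2]); 
arm.set_gripper(.085)
arm.move_to([.5,-.078,.30],dn(93.2)); save("w12")
arm.move_to([.46,.2,.28],dn(50)); 
a=np.radians(HY); c=np.array([.5208,.3353])+ -.05*np.array([-np.sin(a),np.cos(a)])
arm.move_to([*c,.22],dn(HY)); s=save("w13"); cv2.imwrite("pics/w13z.png",cv2.resize(s["frame"][60:240,180:400],None,fx=3.3,fy=3.3,interpolation=cv2.INTER_CUBIC)); print(telemetry.get_time())
```

```text
50.55
```

View pics/w12.png

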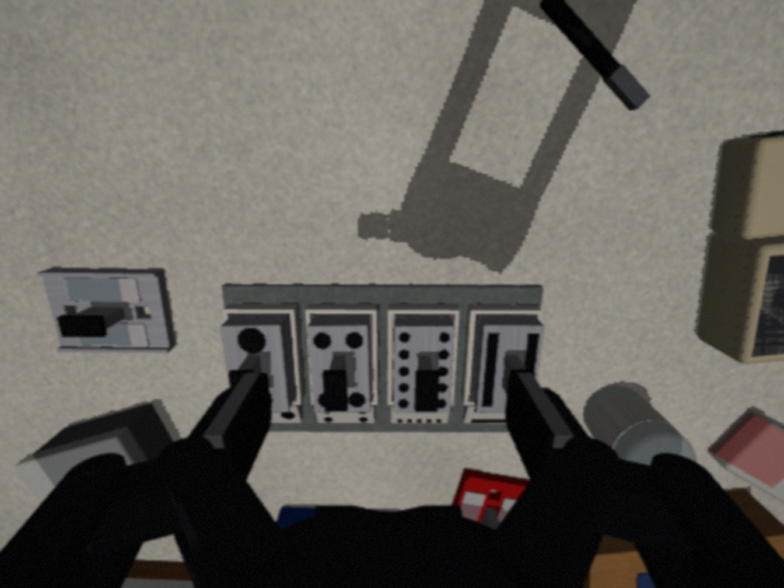

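View pics/w13z.png

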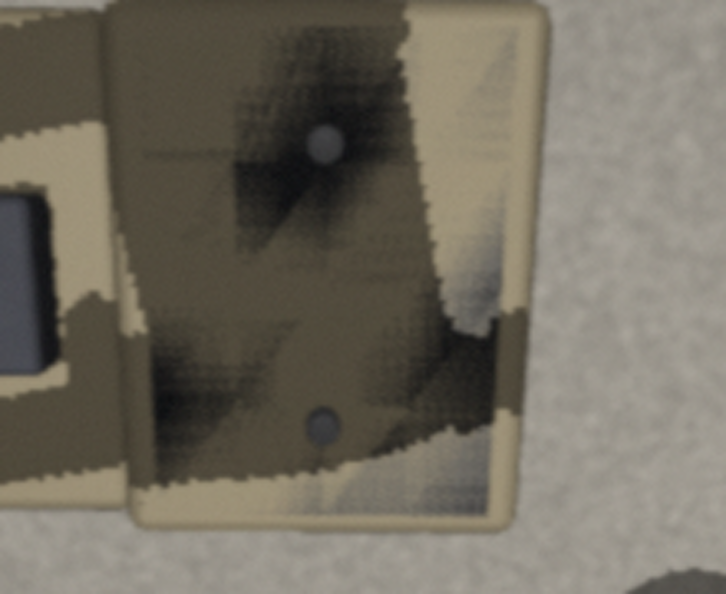

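All four blocks are flat in their own slots. The pegs show at (325,144) and (323,425) in the zoomed view.

Run:
```python
from h import *
import pickle; s=pickle.load(open("w13.pkl","rb"))
f=lambda p:(np.array(p,float)+.5)/3.3-.5+[180,60]
W=cast(s,[f((325,143.5)),f((323,425))],.082); print(W, W.mean(0), np.linalg.norm(W[0]-W[1]), np.degrees(np.arctan2(*(W[0]-W[1])[1::-1]))-90)
arm.move_to([.46,.2,.28],dn(50))
arm.move_to([.5,-.2,.28],dn(20))
a=np.radians(2.6); c=np.array([.5934,-.3743])- .05*np.array([-np.sin(a),np.cos(a)])
arm.move_to([*c,.22-.056],dn(2.6)); s=save("w14"); cv2.imwrite("pics/w14z.png",cv2.resize(s["frame"][40:260,160:400],None,fx=2.7,fy=2.7,interpolation=cv2.INTER_CUBIC)); print(telemetry.get_time())
```

```text
[[0.51561163 0.37315329 0.082     ]
 [0.5280571  0.29961916 0.082     ]] [0.52183436 0.33638623 0.082     ] 0.07457987851954011 9.60614399048606
53.9333
```

View pics/w14z.png

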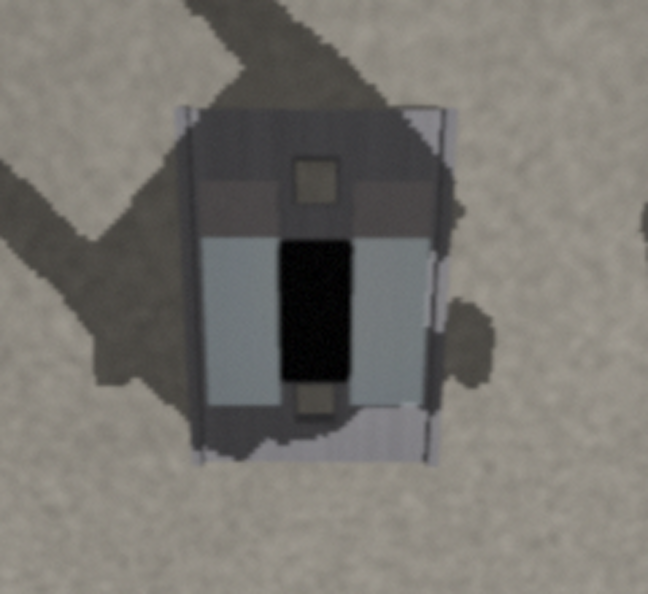

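Run:
```python
from h import *
import pickle; s=pickle.load(open("w14.pkl","rb"))
f=lambda P:(np.array(P,float)+.5)/2.7-.5+[160,40]
for n,P,z in [("cap",[(281,382),(351,382),(352,240),(280,240)],.056),("top",[(196,464),(437,464),(458,107),(178,107)],.014),("hole",[(294,205),(340,205),(340,157),(293,157)],.014)]:
    W=cast(s,f(P),z); e=np.linalg.norm(np.roll(W,-1,0)-W,axis=1)
    print(n,W.mean(0).round(4),e.round(3),[np.degrees(np.arctan2(*(W[j]-W[i])[1::-1])).round(1) for i,j in((0,1),(3,2))],[np.degrees(np.arctan2(*(W[j]-W[i])[1::-1])).round(1)-90 for i,j in((0,3),(1,2))])
```

```text
cap [ 0.5941 -0.3741  0.056 ] [0.021 0.042 0.021 0.042] [np.float64(2.7), np.float64(2.7)] [np.float64(2.299999999999997), np.float64(3.0999999999999943)]
top [ 0.5945 -0.3745  0.014 ] [0.089 0.121 0.09  0.121] [np.float64(2.7), np.float64(2.7)] [np.float64(2.700000000000003), np.float64(2.200000000000003)]
hole [ 0.5925 -0.3364  0.014 ] [0.015 0.015 0.015 0.015] [np.float64(2.7), np.float64(2.7)] [np.float64(3.4000000000000057), np.float64(3.200000000000003)]
```

The plate centre agrees three ways: (0.5943, -0.3743), yaw 2.7. I pick it and carry it to the pegs.

Run:
```python
from h import *
pick([.5943,-.3743],2.7,z=.043,lift=.2)
arm.move_to([.46,-.15,.22],dn(6)); print(telemetry.get_gripper_width())
arm.move_to([.46,.18,.22],dn(9.7)); print(telemetry.get_gripper_width())
P=[.5214,.3361]
arm.line_to([*P,.2]); arm.line_to([*P,.135],max_speed=.08); print(telemetry.get_gripper_width(),telemetry.get_tool_pos())
hit=arm.line_to([*P,.112],max_speed=.03,stop_force=8); print(hit,telemetry.get_tool_pos(),telemetry.get_wrist_force(),telemetry.get_gripper_width(),telemetry.get_time())
save("w15")
```

```text
grip 0.020827919968951107 [ 0.5944 -0.3744  0.0435]
lifted 0.02024536509851138 [ 0.4 -0.5 -4.4]
0.02046861596201185
0.020556733280071442
0.020699836055028013 [0.52187477 0.33635832 0.13547553]
True [0.52100578 0.33589603 0.11343829] [-0.28620437 -0.96105715  5.26976775] 0.020525244077266577 62.5667
```

View pics/w15.png

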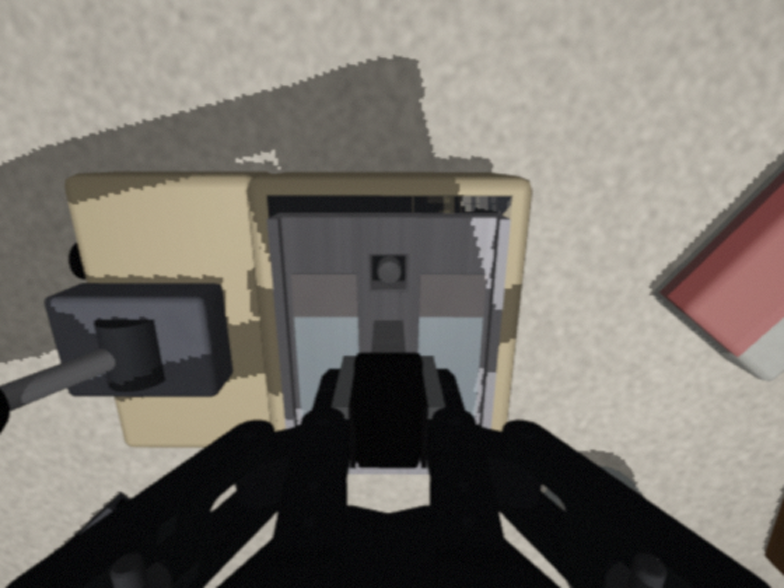

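The plate is seated: the TCP is 0.4 mm from the expected height and the peg shows in the hole. I release, check it, and push the lever on.

```bash
sed -i 's/^HO=.*/HO=np.array([0.5214,0.3361]); HY=9.7/' h.py
python3 - <<'E'
from h import *
arm.set_gripper(.05); p=telemetry.get_tool_pos(); arm.line_to([p[0],p[1],.22]); arm.wait(.3)
arm.set_gripper(0.0); arm.move_to(H(-.08,0,.27),dn(HY+90)); save("w16")
arm.move_to(H(-.188,0,.22),dn(HY+90))
print(arm.line_to(H(-.188,0,.130),max_speed=.1,stop_force=10))
print(arm.line_to(H(-.1085,0,.130),max_speed=.05,stop_force=25),telemetry.get_tool_pos(),telemetry.get_wrist_force())
arm.line_to(H(-.14,0,.130),max_speed=.1)
arm.line_to(H(-.14,0,.25)); arm.move_to(H(-.08,0,.27),dn(HY+90)); save("w17"); print(telemetry.get_time())
E
```

```text
False
False [0.41293444 0.31747028 0.12971209] [-5.21255742  0.69255744  0.11105374]
71.2917
```

View pics/w16.png

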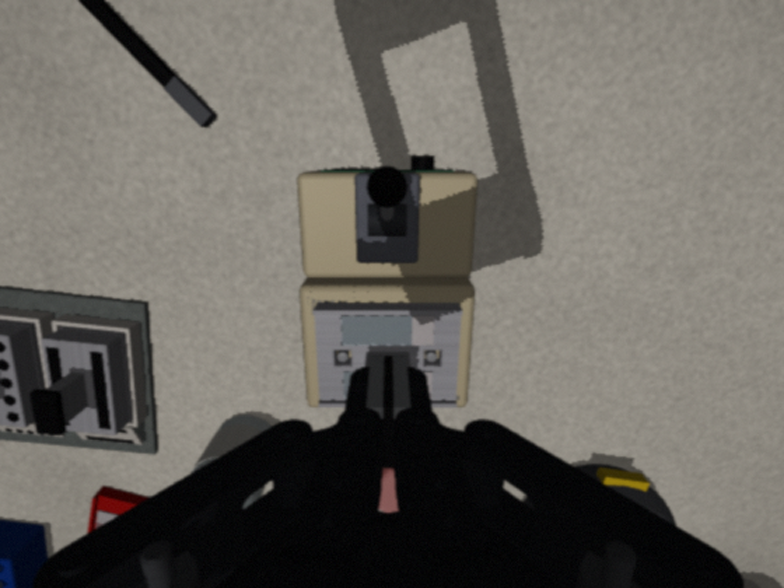

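View pics/w17.png

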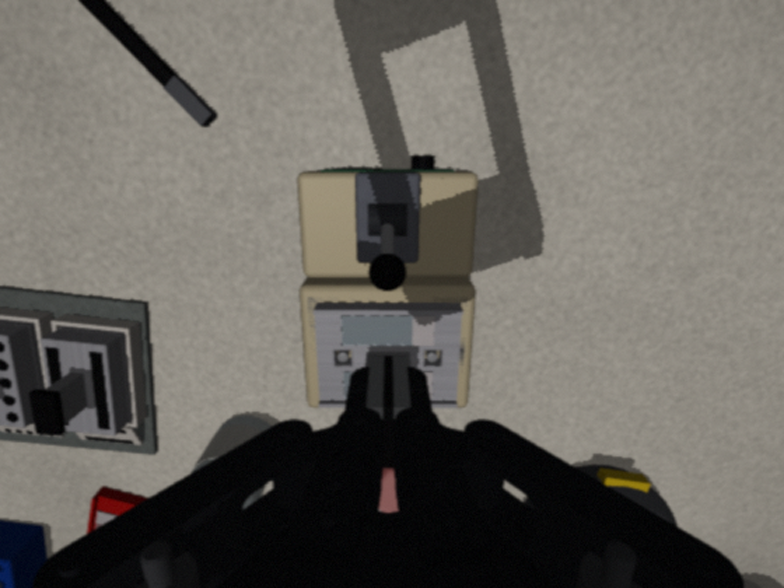

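The plate lies flat with a peg in each hole, and the knob is now at (387,271), leaning towards the seat. Before handing in I check the lever angle, the plate position and the whole scene.

Run:
```python
from h import *
import pickle; s=pickle.load(open("w17.pkl","rb"))
for q in [.7,.8,.9,1.]:
    X=H(-.115+.06*np.sin(q-.5),0,.072+.06*np.cos(q-.5)); print(q,proj(s,X)*1.4)
m=(s["frame"].max(2)<25).astype(np.uint8); n,l,st,c=cv2.connectedComponentsWithStats(m)
for i in range(1,n):
    if st[i,4]>300: print(st[i],c[i]*1.4)
arm.move_j([65.5,20.5,86.5,0,72.9,-6.6]); save("t18","top"); save("s18","side")
```

```text
0.7 [[387.48778562 248.64361701]]
0.8 [[387.49875243 256.78911449]]
0.9 [[387.50987382 264.28337617]]
1.0 [[387.52097934 271.04126627]]
[ 58   0  68  61 902] [129.8383592   39.12549889]
[268 145  23  24 353] [393.58640227 216.21473088]
[265 181  25  26 524] [387.02519084 270.85725191]
[ 65 252  12  54 355] [ 98.94253521 389.24338028]
[   22   254   509   166 42057] [390.02567944 515.51087809]
[ 21 278  26  32 689] [ 47.14281567 410.62264151]
```

View pics/t18.png

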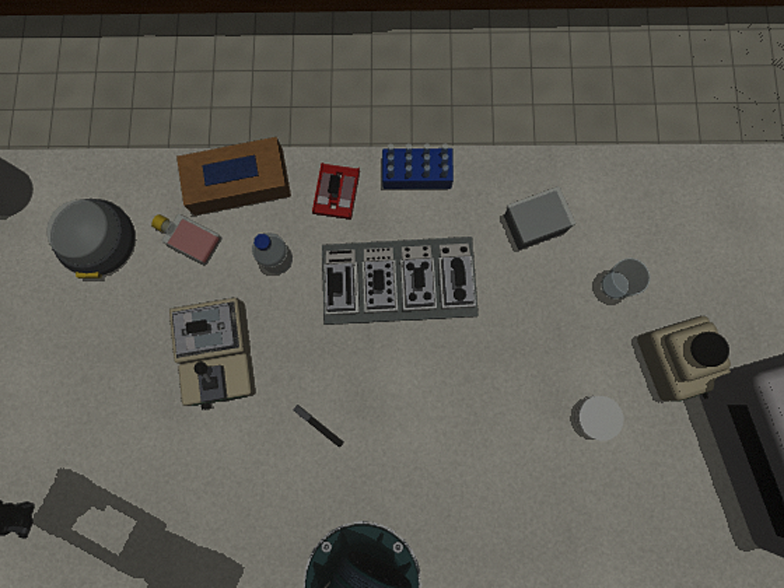

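View pics/s18.png

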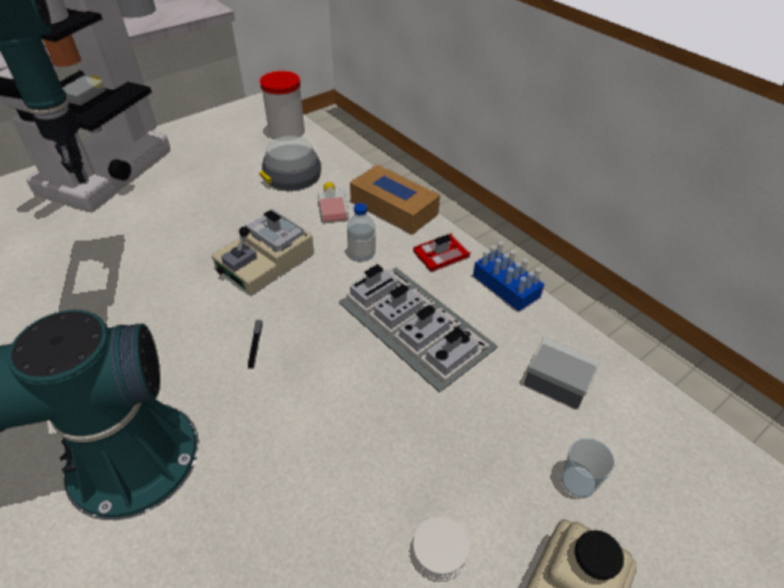

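Everything is in place: four blocks in the rack, the plate on the seat, the lever at about 1.0 rad, and the bottle and dishes where they were. I hand it in.

```bash
python3 -c "
from rig import workorder,telemetry
workorder.sign_off(); print(telemetry.get_time())"
```

```text
the job is handed in; nothing more can be done
the job is handed in; nothing more can be done
```

The changeover is done and handed in, well within the 200 s limit (the last clock reading was 71 s). No verdict is reported.

**What I did, in order**
1. Pushed the lever off with block_slit still on the heater.
2. Put block_slit, block_two, block_four and block_ten in their own slots.
3. Seated the slide plate on both pegs.
4. Pushed the lever on again and moved the arm clear.

**Last checks**
- **Lever:** it read about 0.03 rad after switching off and about 1.0 rad after switching on, judged from the knob's position in the wrist pictures.
- **Blocks:** each came to rest within 0.5 mm of the expected height as it was lowered. The final top and side pictures show all four flat in the slots with matching labels.
- **Slide plate:** it stopped 0.4 mm from the expected height. The wrist picture afterwards shows a peg in each hole.
- **Bystanders:** the bottle, the dishes and the red look-alike show in the final pictures where they started.

I saw no grip slip, and nothing was knocked aside. The only upset was a print line in one of my scripts that failed before any motion, and I reran it. None of the checks failed or disagreed by more than about 2–3 mm, which is close to the calibration error.

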